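# Isolate the key cutter: pull its sprung safety plug

## Robot

A 7-joint arm with a two-finger parallel gripper is mounted at the origin on the work surface. World frame = base frame: x ahead of the robot, y to its left, z up, the work surface at z = 0. Lengths are in mm, angles in rad, forces in N, time in s.
With the tool pointing down it reaches from about 350 to 900 mm from the base axis. Payload 19.9 kg.
Tool frame: the origin (TCP) lies at the very end of the fingers, on their centre line; the grasp point (between the pads) lies 19 mm behind it; z points along the fingers, y is the line along which they close (so a half turn about z gives the same grasp; the last joint's range is limited). The gripper opens to 94 mm and grips with 3 to 60 N. Pads are 16 mm wide; open, the fingers measure 119 mm over their backs; the gripper's body (75 mm by 177 mm) begins 78 mm behind the grasp point.
Start: joints at [-1.238, 0.417, -0.01, 1.614, 0.005, 1.111, -0.053], TCP at [228.211, 581.823, 205.425] pointing down, gripper open.
Joint ranges: [-2.81, 2.81], [-0.39, 2.02], [-1.27, 1.25], [0.06, 2.57], [-1.19, 4.33], [0.19, 2], [-2.82, 2.82]. Speed limits (rad/s): [1.89, 1.89, 2.39, 2.39, 3.01, 3.01, 3.01].

## Interface

Orientations are given as a unit quaternion [x, y, z, w].
In Python, from cell import telemetry, capture, workorder, boxes_of gives the robot as it stands.
- The arm moves only by the tool servo_tool, never from a script. Its arguments are lists of equal length, an entry for each row: "rot": the turn, a rotation vector about the tool's x, y, z scaled (see below), a list of three; "offset": the shift along the tool's x, y, z scaled (see below), a list of three; "gripper": the opening, from 0 (shut) to 1 (fully open). A call has 1 to 20 rows; each row is the pose to reach, as a shift and turn from the pose commanded when the call began, along the tool's axes at that moment, turning the shorter way round; what a row does not reach only later rows make up. The controller multiplies each number of a shift by 0.1 m and each number of a turn by 180 degrees. A row lasts 1/12 s, in which the tool goes at most 41.7 mm and 7.16 degrees, less where a joint would pass 70% of its speed; a pose out of reach is approached as far as the arm can. A call with a number of a shift or a turn outside -1 to 1 is refused whole. A call with a gripper value outside its range is refused whole. The fingers move at their own pace and stop on an object; "force" is the grip in N (left out, the last holds). Time passes only in rows, so rows that repeat a pose let the fingers close. It gives the time, the measured TCP pose, the force, the opening and the grip force at its end, in the units of the state.
- telemetry.sense(): the state, without advancing time (a new reading comes with each control period).
- capture(name): name is "scene" or "top" or "wrist"; returns a dict with "color" (420x560x3 uint8, blue, green, red), "mtx" (3x3 intrinsics, pixels), "dist_coeffs" ([k1, k2, p1, p2, k3] as OpenCV has them; the pictures are not rectified), "camera_from_world" (4x4, takes a point from world to camera coordinates); the wrist camera has in their place "hand_eye" (4x4, takes a point from camera to tool coordinates, whose origin is the TCP and whose axes are the flange's). Camera axes: x right, y up, looking along -z (the intrinsics and any distortion apply to the point x, -y, -z); pixel columns grow to the right and rows downward; lengths in mm; the calibration is good to about 2 mm. A picture is of the moment at which its call begins: read the wrist's pose just before it. There is no depth.
- workorder.hand_in(): hands the job in; it is judged then, once.
Trained networks look in a picture, given as the dict that the camera call returned (one of the last four; its "shot" number tells which), for a name from the list of things; names that differ only in an ending like _2 or _b are one class to them, and where a whole thing is asked for, a point or a joint stands for the part that bears it (a point fixed in the world has none). Each returns a list of dicts, best first, with "conf" (0 to 1); they miss things now and then, are a little off and sometimes report something else, mostly with a low value. They report only what shows in the picture. A call takes as long as a camera call. They do not tell look-alikes from the thing itself.
- boxes_of(picture, target): "centre" ([x, y, z] in mm, in world coordinates, good to about 4 mm: the middle of the surface that is visible of it).
The state is a dict: "t": time; "qpos": joint angles; "joint_vel": joint speeds; "tau": joint torques, N m; "eef_pos": TCP position; "ee_rot": TCP orientation; "ft_force": force on the tool from outside, world axes, zero at the start; "ft_torque": the same for the moment, N m; "finger_gap": finger opening in mm; "gripper_force": force on a finger pad.
Only numpy, scipy, OpenCV 4.12 (cv2) and the standard library are available. Lean on these libraries where they do the work, as an engineer would, in place of code of your own. Each camera call takes 0.05 s, during which the arm holds its last target. There are 200 camera calls.

## Task

Isolate the key-cutting machine before it is cleaned: pull the safety plug with the flat, round paddle grip straight out of its sloping socket, against the sprung detent and without wrenching it sideways, and stand it upright on its brass tongue in the steel tray, set down gently and let go only once it rests on the tray floor. The paddle is brittle, so squeeze it with no more than 40 newtons. Leave the other plug, with the drum-shaped knob, fully home, and do not disturb the brush, the oil bottle or the padlock.

Things in the scene. Friction and masses are not known exactly. Their poses are not given: they have to be found in the camera images.
- isolator: safety plug to pull, 116 mm long, 0.15-0.3 kg. Origin: centre of its tongue's flat foot; z runs from foot to grip. Brass tongue 40 (x) x 30 (y) mm, 42 mm long, with a 4 mm deep detent notch in its +x face 17 to 30 mm above the foot; black flange 60 x 42 mm from 42 to 50 mm, lying on the socket face when home; then a paddle. Home, its z leans 40 degrees from vertical, along the socket's axis
- paddle (a point): centre of the safety plug's grip, a black upright disc 56 mm in diameter and 14 mm thick along y, from 60 to 116 mm above the plug's foot; this point is 88 mm above the foot, axes as the plug's. Pinch its flat faces, closing along y
- lamp_plug: the other plug, to be left home in the other socket: same tongue, flange and origin, but its grip is a round drum 48 mm in diameter, from 62 to 84 mm above the foot
- machine: fixed key-cutting machine; origin on the bench below the middle of its socket face; -x is its front, z up. Base plate x -60 to 320, y -130 to 130 mm, 15 mm thick. Aluminium socket block 220 mm wide, its face's outward normal (the pulling direction of both sockets) is (-0.643, 0, 0.766) in this frame. Behind it a housing 150 mm high (x from 70 mm), then the motor
- guard_edge (a point): middle of the front edge of a fixed clear guard plate over the sockets: level, 5 mm thick, underside 259 mm above the bench, machine x -20 to 130 mm, y -120 to 120 mm. It stops a gripper coming straight down on the grips; come along the socket axis from the front
- socket_a (a point): centre of the mouth of the socket at machine y = -55 mm, 110 mm above the bench; mouth 42 x 32 mm, 50 mm deep; axes as the machine's. Either socket may hold the safety plug. A sprung roller in the socket's upper wall sits in the tongue's notch: 10 to 20 N pulls past it within the first 8 mm, and the tongue is free after 42 mm
- socket_b (a point): centre of the mouth of the socket at machine y = +55 mm, like socket_a
- tray: fixed open steel tray 160 (x) x 130 (y) x 22 mm, walls 3 mm; origin at the centre of its underside on the bench, its inner floor 3 mm higher
- brush: bystander: bench brush lying on the bench, about 200 mm long
- oil: bystander: white oil bottle standing, 60 mm in diameter, 140 mm tall; origin at the centre of its underside
- padlock: bystander: brass padlock lying flat, 60 x 50 x 24 mm with a shackle towards its +x; origin at the centre of its underside
Mind the look-alikes: they are no part of the job. What is shaped like the isolator but pink or turquoise is not meant. There is more than one size of the tray; the job needs the larger.

How it is judged (in metres and radians):
On the way, in this order (a step that is already met when the one before it is completed fails the run):
1. the safety plug is drawn fully out of its socket, held in the fingers (distance between isolator and socket_a above 0.045 m and distance between isolator and socket_b above 0.045 m and height (world z) of isolator above 0.1 m and contact force between the fingers and isolator above 1 N), for 0.1 s.
2. the safety plug stands on the tray floor while the fingers still hold it (x of isolator in the frame of tray between -0.062 and 0.062 m and y of isolator in the frame of tray between -0.05 and 0.05 m and height (world z) of isolator below 0.012 m and angle between isolator's own z axis and vertical below 0.12 rad and contact force between isolator and tray above 0.3 N and contact force between the fingers and isolator above 0.5 N), for 0.1 s.
At the end, for the whole second after the job is handed in: the safety plug stands upright (within 0.12 rad) and at rest on its tongue on the tray floor, the foot's centre within 62 mm (x) and 50 mm (y) of the tray's centre, released; the other plug has moved less than 8 mm and brush, bottle and padlock less than 30 mm, the bottle still upright (x of isolator in the frame of tray between -0.062 and 0.062 m and y of isolator in the frame of tray between -0.05 and 0.05 m and height (world z) of isolator below 0.012 m and angle between isolator's own z axis and vertical below 0.12 rad and linear speed of isolator below 0.02 m/s and contact force between isolator and tray above 0.3 N and distance of lamp_plug from where it was at the start of the episode below 0.008 m and distance of each of brush, oil, padlock from where it was at the start of the episode below 0.03 m and angle between oil's own z axis and vertical below 0.3 rad); the robot touches nothing.
It fails at once if the paddle is squeezed with clearly more than 40 N by each finger (95 N over both) (contact force between the fingers and isolator above 95 N).
It fails at once if the safety plug is wrenched against the machine with more than 60 N (contact force between isolator and machine above 60 N).
It fails at once if the safety plug is banged or pressed on the tray with more than 50 N (contact force between isolator and tray above 50 N).
It fails at once if the other plug is pulled or pushed more than 8 mm (distance of lamp_plug from where it was at the start of the episode above 0.008 m).
It fails at once if a bystander is pushed more than 30 mm or the bottle is tipped (distance of any of brush, oil, padlock from where it was at the start of the episode above 0.03 m or angle between oil's own z axis and vertical above 0.3 rad).
It also fails if it takes over 48 s, if anything falls off the work surface, if the arm or the gripper's body presses on something with over 40 N, if the wrist force passes 120 N, or if a joint passes its speed limit or range.

## Working session

There is one attempt and no reset: what is moved stays moved. The work goes in short steps, Python scripts to look and compute and a tool call to move; the robot and the scene stay as the last step left them, time stands still between calls to the robot, and variables do not carry over. Pictures are saved under pics/ and viewed, at most 10 in all, crops included, and the job is handed in when it is done.

Besides the shell and the picture viewer there is one more tool, called by a JSON object that holds its "api" and its "payload". servo_tool: Moves the arm, as the interface text tells. Shifts and turns lie within -1 to 1; 1 stands for 0.1 m of shift or 180 degrees of turn. Its arguments: {"type":"object","properties":{"rot":{"type":"array","items":{"type":"array","items":{"type":"number","minimum":-1,"maximum":1}}},"offset":{"type":"array","items":{"type":"array","items":{"type":"number","minimum":-1,"maximum":1}}},"gripper":{"type":"array","items":{"type":"number"}},"force":{"type":"number"}},"required":["rot","offset","gripper"]}

```bash
ls; mkdir -p pics; python3 - <<'E'
from cell import telemetry, capture, workorder, boxes_of
import cv2
s=telemetry.sense(); print(s['t'],s['eef_pos'],s['ee_rot'],s['finger_gap'])
for n in('scene','top'):
    p=capture(n); cv2.imwrite(f'pics/{n}0.png',p['color'])
    print(n,p['mtx'].tolist() if hasattr(p['mtx'],'tolist') else p['mtx'],p['dist_coeffs'])
    for t in('isolator','paddle','lamp_plug','machine','tray','brush','oil','padlock'):
        print(t,[( [round(float(v)) for v in d['centre']],round(d['conf'],2)) for d in boxes_of(p,t)])
E
```

```text
pics
0.0 [228.11436764 581.47215272 204.84403283] [ 1.85813486e-01  9.82584843e-01 -6.08946671e-04 -5.59821783e-05] 93.84676484284306
scene [[407.2283506343237, 0.0, 272.5252999890057], [0.0, 407.2283506343237, 212.4772539757424], [0.0, 0.0, 1.0]] [-0.08845288  0.          0.          0.          0.        ]
isolator [([315, 128, 34], 0.82), ([273, 279, 35], 0.68), ([482, 69, 128], 0.66)]
paddle [([276, 278, 35], 0.77), ([480, 66, 130], 0.66), ([313, 124, 34], 0.58)]
lamp_plug [([593, 59, 136], 0.83)]
machine [([532, 116, 154], 0.55)]
tray [([269, -222, 2], 0.85), ([462, -194, 2], 0.63)]
brush [([689, -161, 20], 0.84)]
oil [([492, -434, 100], 0.65), ([532, 114, 150], 0.57)]
padlock [([636, -397, 22], 0.77)]
top [[401.9333748326371, 0.0, 284.9782464721412], [0.0, 401.9333748326371, 210.39092853075852], [0.0, 0.0, 1.0]] [0.01542312 0.         0.         0.         0.        ]
isolator [([273, 280, 31], 0.85), ([479, 60, 152], 0.73), ([317, 131, 33], 0.73), ([533, 168, 266], 0.24)]
paddle [([477, 58, 156], 0.78), ([272, 280, 34], 0.78), ([315, 127, 32], 0.65), ([693, -156, 19], 0.41)]
lamp_plug [([589, 53, 140], 0.7)]
machine [([534, 167, 266], 0.86)]
tray [([265, -217, 3], 0.57), ([462, -199, 2], 0.56)]
brush [([694, -154, 22], 0.56)]
oil [([493, -420, 97], 0.85), ([460, -195, 4], 0.49)]
padlock [([638, -395, 24], 0.89)]
```

View pics/scene0.png

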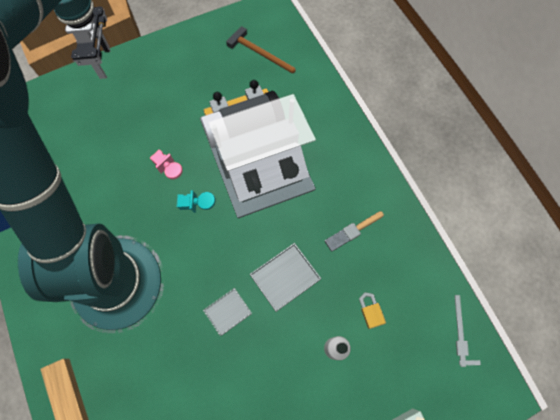

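View pics/top0.png

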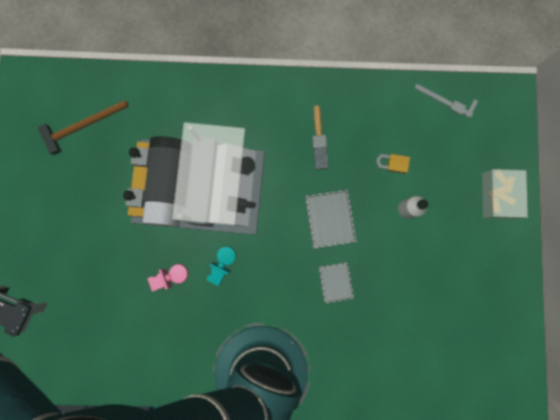

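Machine front faces −y (towards the large tray at about (462,−196)). The black paddle is in the left socket at world x≈480 (scene px (253,180)) and the drum is at x≈590. The pink and turquoise plugs are decoys. Next I'll measure the machine pose.

```bash
cat > h.py <<'E'
import numpy as np, cv2
from scipy.optimize import least_squares
def project(p,P):
    T=np.array(p['camera_from_world']); c=np.atleast_2d(P)@T[:3,:3].T+T[:3,3]
    c=c*[1,-1,-1]
    return cv2.projectPoints(c.reshape(-1,1,3),np.zeros(3),np.zeros(3),np.array(p['mtx']),np.array(p['dist_coeffs']))[0].reshape(-1,2)
def ray(p,uv):
    T=np.array(p['camera_from_world']); u=cv2.undistortPoints(np.array([[uv]],float),np.array(p['mtx']),np.array(p['dist_coeffs'])).ravel()
    d=T[:3,:3].T@np.array([u[0],-u[1],-1]); o=-T[:3,:3].T@T[:3,3]; return o,d/np.linalg.norm(d)
def onz(p,uv,z):
    o,d=ray(p,uv); return o+d*(z-o[2])/d[2]
def tri(rs):
    A=sum(np.eye(3)-np.outer(d,d) for o,d in rs); b=sum((np.eye(3)-np.outer(d,d))@o for o,d in rs); return np.linalg.solve(A,b)
E
python3 - <<'E'
from cell import *
import cv2,pickle,numpy as np
P={n:capture(n) for n in('scene','top')}
pickle.dump(P,open('P.pkl','wb'))
a=P['scene']['color'][80:230,190:340]; b=P['top']['color'][110:260,120:270]
f=lambda i:cv2.resize(i,(600//1-200,400),interpolation=cv2.INTER_CUBIC)
c=P['scene']['color'][235:335,195:330]; d=P['top']['color'][180:310,290:370]
cv2.imwrite('pics/crop.png',np.hstack([f(a),f(b)]))
E
```

```text
(no output)
```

View pics/crop.png

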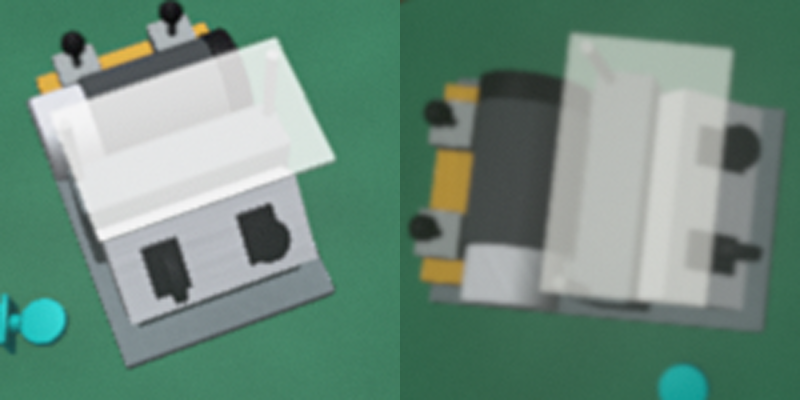

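```bash
python3 - <<'E'
import pickle,numpy as np
from h import *
P=pickle.load(open('P.pkl','rb'))
S=[((127,364),(-60,130,12)),((334,290),(-60,-130,12)),((100,238),(-20,120,262)),((334,158),(-20,-120,262)),((277,38),(130,-120,262))]
T=[((385,109),(-60,-130,12)),((363,330),(-60,130,12)),((170,33),(130,-120,262)),((333,48),(-20,-120,262)),((305,305),(-20,120,262)),((141,292),(130,120,262))]
f=lambda L,o:(np.array([[(a+.5)*.375-.5+o[0],(b+.5)*.375-.5+o[1]] for (a,b),_ in L]),np.array([m for _,m in L],float))
ds=[(P['scene'],*f(S,(190,80))),(P['top'],*f(T,(120,110)))]
def W(v,m):
    c,s=np.cos(v[2]),np.sin(v[2]); return np.c_[v[0]+c*m[:,0]-s*m[:,1],v[1]+s*m[:,0]+c*m[:,1],m[:,2]]
r=lambda v:np.concatenate([(project(p,W(v,m))-u).ravel() for p,u,m in ds])
o=least_squares(r,[535,60,1.57],x_scale=[10,10,.1],loss='soft_l1'); print(o.x,np.degrees(o.x[2])); print(r(o.x).reshape(-1,2).round(1))
n=np.array([-.643,0,.766])
for k in(-55,55):
    q=W(o.x,np.array([[0,k,110]])+46*n); print(k,q,project(P['scene'],q),project(P['top'],q))
# each view alone
for d in ds:
    g=lambda v:(project(d[0],W(v,d[2]))-d[1]).ravel(); z=least_squares(g,o.x,x_scale=[10,10,.1],loss='soft_l1'); print(z.x)
E
```

```text
[542.35371865  82.44448329   1.505145  ] 86.23845581741234
[[-0.1  0.9]
 [ 0.8 -0.1]
 [ 0.   1. ]
 [ 0.4  0.2]
 [-0.4 -0.4]
 [ 0.  -0.2]
 [-0.1  0.6]
 [ 0.1 -0.1]
 [-0.4  0.2]
 [-0.1  0.2]
 [-0.7 -0.7]]
-55 [[595.29479309  49.32197249 145.236     ]] [[291.5271706  169.85047294]] [[248.72429208 164.00071109]]
55 [[485.53176331  56.53843235 145.236     ]] [[254.89591899 182.95061332]] [[244.62112757 203.58248263]]
[542.52424292  83.82016697   1.49605619]
[542.42704912  81.88564437   1.50924891]
```

{"api": "servo_tool", "payload": {"rot": [[0,0,0],[0,0,0],[0,0,0],[0,0,0]], "offset": [[0,0,-0.5],[-0.1,-0.1,-1],[-0.3,-0.3,-1],[-0.3,-0.3,-1]], "gripper": [1,1,1,1]}}

```text
t: 1.33
eef_pos: [248.7, 541.0, 310.6]
ee_rot: [0.188, 0.982, 0.003, 0.001]
ft_force: [0.9, -0.7, -0.5]
finger_gap: 93.9
gripper_force: 0.0
```

{"api": "servo_tool", "payload": {"rot": [[0,0,0],[0,0,0],[0,0,0],[0,0,0],[0,0,0]], "offset": [[-0.2,-0.2,-0.2],[-0.5,-0.5,-0.5],[-0.7,-0.7,-0.7],[-1,-1,-1],[-1,-1,-1]], "gripper": [1,1,1,1,1]}}

```text
t: 1.75
eef_pos: [304.6, 409.9, 409.3]
ee_rot: [0.188, 0.982, 0.002, 0.001]
ft_force: [0.5, 0.4, 0.7]
finger_gap: 94.0
gripper_force: 0.0
```

{"api": "servo_tool", "payload": {"rot": [[0,0,0],[0,0,0],[0,0,0],[0,0,0],[0,0,0]], "offset": [[-0.3,-0.3,0],[-0.6,-0.6,0],[-0.8,-0.8,0],[-1,-1,0],[-1,-1,0]], "gripper": [1,1,1,1,1]}}

```text
t: 2.17
eef_pos: [360.6, 279.2, 405.9]
ee_rot: [0.189, 0.982, 0.0, 0.0]
ft_force: [-0.7, -1.2, 0.3]
finger_gap: 93.5
gripper_force: 0.0
```

{"api": "servo_tool", "payload": {"rot": [[0,0,0],[0,0,0],[0,0,0],[0,0,0],[0,0,0]], "offset": [[-0.3,-0.3,0],[-0.6,-0.6,0],[-0.8,-0.8,0],[-1,-1,0],[-1,-1,0]], "gripper": [1,1,1,1,1]}}

```text
t: 2.58
eef_pos: [416.6, 149.8, 405.7]
ee_rot: [0.189, 0.982, 0.0, 0.0]
ft_force: [0.8, -0.8, 0.7]
finger_gap: 94.1
gripper_force: 0.0
```

```bash
cat > plan.py <<'E'
import numpy as np
from scipy.spatial.transform import Rotation as R
from cell import telemetry
yaw=1.505145
mx=np.array([np.cos(yaw),np.sin(yaw),0]);my=np.array([-mx[1],mx[0],0]);n=-.643*mx+np.array([0,0,.766]);n/=np.linalg.norm(n)
def frame(z,y):
    z=z/np.linalg.norm(z); y=y-z*(y@z); y/=np.linalg.norm(y); return np.c_[np.cross(y,z),y,z]
RG=frame(-n,-my); mouth=np.array([487.47,86.0,110.])
def plan(p,Rt):
    s=telemetry.sense(); R0=R.from_quat(s['ee_rot']).as_matrix()
    print('t',s['t'],'pos',np.round(s['eef_pos'],1),'q',np.round(s['qpos'],2),'gap',round(s['finger_gap'],1),'F',np.round(s['ft_force'],1),'gf',round(s['gripper_force'],1))
    print('offset',np.round(R0.T@(p-s['eef_pos'])/100,3),'rot',np.round(R.from_matrix(R0.T@Rt).as_rotvec()/np.pi,4))
E
python3 -c "
from plan import *
plan(mouth+177*n,RG); print(mouth+177*n)"
```

```text
t 2.5833 pos [416.6 149.8 405.7] q [-0.79 -0.07  0.36  1.74  0.02  1.46  0.75] gap 94.1 F [ 0.8 -0.8  0.7] gf 0.0
offset [-1.245 -1.412  1.602] rot [-0.1391  0.192   0.3828]
[480.00428828 -27.55418117 245.56810498]
```

{"api": "servo_tool", "payload": {"rot": [[0,0,0],[-0.0139,0.0192,0.0383],[-0.0278,0.0384,0.0766],[-0.0417,0.0576,0.1148],[-0.0556,0.0768,0.1531],[-0.0696,0.096,0.1914],[-0.0835,0.1152,0.2297],[-0.0974,0.1344,0.268],[-0.1113,0.1536,0.3062],[-0.1252,0.1728,0.3445],[-0.1391,0.192,0.3828],[-0.1391,0.192,0.3828],[-0.1391,0.192,0.3828],[-0.1391,0.192,0.3828],[-0.1391,0.192,0.3828],[-0.1391,0.192,0.3828]], "offset": [[-0.3,-0.3,0],[-0.6,-0.6,0],[-0.8,-0.8,0],[-1,-1,0],[-1,-1,0],[-1,-1,0],[-1,-1,0],[-1,-1,0],[-1,-1,0],[-1,-1,0],[-1,-1,0],[-1,-1,0],[-1,-1,0],[-1,-1,0],[-1,-1,0],[-1,-1,0]], "gripper": [1,1,1,1,1,1,1,1,1,1,1,1,1,1,1,1]}}

```text
t: 3.92
eef_pos: [471.7, 25.3, 405.6]
ee_rot: [0.683, 0.646, 0.248, -0.234]
ft_force: [0.5, -0.4, -0.2]
finger_gap: 94.3
gripper_force: 0.0
```

```bash
python3 -c "
from plan import *
plan(mouth+177*n,RG)"
```

```text
t 3.9167 pos [471.7  25.3 405.6] q [-0.39  0.1   0.78  1.78 -0.72  1.57  0.44] gap 94.3 F [ 0.5 -0.4 -0.2] gf 0.0
offset [-1.428  0.111  0.892] rot [-0.002   0.0005  0.0026]
```

{"api": "servo_tool", "payload": {"rot": [[0,0,0],[0,0,0],[0,0,0],[0,0,0],[0,0,0]], "offset": [[-0.3,0,0],[-0.6,0.1,0],[-0.8,0.1,0],[-1,0.1,0],[-1,0.1,0]], "gripper": [1,1,1,1,1]}}

```text
t: 4.33
eef_pos: [476.6, -54.1, 338.9]
ee_rot: [0.684, 0.644, 0.247, -0.235]
ft_force: [0.4, -0.9, 0.1]
finger_gap: 93.6
gripper_force: 0.0
```

{"api": "servo_tool", "payload": {"rot": [[0,0,0],[0,0,0],[0,0,0],[0,0,0],[0,0,0],[0,0,0]], "offset": [[-0.2,0,0.1],[-0.4,0,0.3],[-0.43,0,0.5],[-0.43,0,0.5],[-0.43,0,0.5],[-0.43,0,0.5]], "gripper": [1,1,1,1,1,1]}}

```text
t: 4.83
eef_pos: [477.3, -53.2, 276.7]
ee_rot: [0.683, 0.645, 0.249, -0.234]
ft_force: [0.4, -0.2, 0.8]
finger_gap: 93.8
gripper_force: 0.0
```

```bash
python3 - <<'E'
from plan import *
from cell import *
import cv2,pickle
plan(mouth+177*n,RG)
s=telemetry.sense(); p=capture('wrist'); pickle.dump((s,p),open('w1.pkl','wb'))
cv2.imwrite('pics/w1.png',p['color']); print(p['hand_eye'])
Tw=np.eye(4);Tw[:3,:3]=R.from_quat(s['ee_rot']).as_matrix();Tw[:3,3]=s['eef_pos']
p['camera_from_world']=np.linalg.inv(Tw@p['hand_eye'])
from h import project
for k in(0,46): print(k,project(p,mouth+k*n))
for t in('paddle','lamp_plug'): print(t,boxes_of(p,t))
E
```

```text
t 4.8333 pos [477.3 -53.2 276.7] q [-0.2   0.35  0.82  1.86 -0.82  1.54  0.83] gap 93.8 F [ 0.4 -0.2  0.8] gf 0.0
offset [-0.002  0.012  0.404] rot [-0.0014  0.0002  0.0021]
[[-6.53490355e-04  9.63586579e-01  2.67395732e-01  7.92959775e+01]
 [ 9.99999766e-01  5.75390451e-04  3.70431061e-04 -4.11975840e-01]
 [ 2.03085448e-04  2.67395912e-01 -9.63586729e-01 -1.77398092e+02]
 [ 0.00000000e+00  0.00000000e+00  0.00000000e+00  1.00000000e+00]]
0 [[278.52532376 185.77972507]]
46 [[278.57959113 193.69551959]]
paddle [{'centre': [485.5, 70.4, 132.6], 'conf': 0.93}, {'centre': [316.5, 122.6, 29.4], 'conf': 0.86}, {'centre': [275.6, 278.1, 31.4], 'conf': 0.68}, {'centre': [459.8, -145.9, 4.6], 'conf': 0.53}]
lamp_plug [{'centre': [457.6, -147.1, 3.9], 'conf': 0.67}, {'centre': [588.5, 52.9, 139.4], 'conf': 0.59}, {'centre': [482.7, 70.2, 133.7], 'conf': 0.34}]
```

View pics/w1.png

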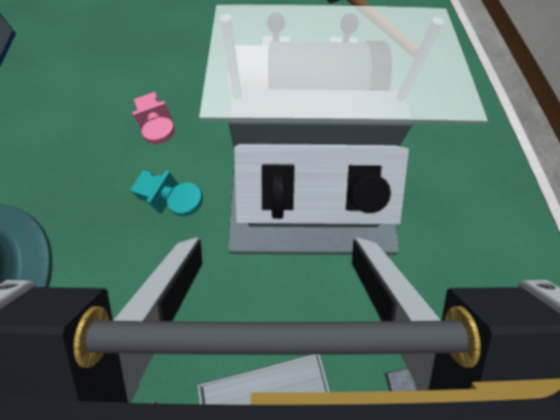

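The wrist view shows the flange at about (278,187), against a predicted 278.5,186. The paddle is edge-on at column 278, midway between the fingers. I'll approach along the axis and then take a second measurement.

{"api": "servo_tool", "payload": {"rot": [[0,0,0],[0,0,0.002],[-0.0014,0,0.002],[-0.0014,0,0.002],[-0.0014,0,0.002],[-0.0014,0,0.002]], "offset": [[0,0,0.25],[0,0.01,0.5],[0,0.01,0.75],[0,0.01,0.95],[0,0.01,1],[0,0.01,1]], "gripper": [1,1,1,1,1,1]}}

```text
t: 5.48
eef_pos: [481.4, 11.4, 198.7]
ee_rot: [0.686, 0.642, 0.249, -0.235]
ft_force: [-0.6, 1.1, 0.3]
finger_gap: 94.2
gripper_force: 0.0
```

```bash
python3 - <<'E'
from plan import *
from cell import *
from h import *
import pickle
plan(mouth+27*n,RG)
s=telemetry.sense(); p=capture('wrist'); pickle.dump((s,p),open('w2.pkl','wb'))
out=[]
for f in('w1','w2'):
    s,p=pickle.load(open(f+'.pkl','rb'))
    Tw=np.eye(4);Tw[:3,:3]=R.from_quat(s['ee_rot']).as_matrix();Tw[:3,3]=s['eef_pos']
    p['camera_from_world']=np.linalg.inv(Tw@p['hand_eye'])
    out.append(p); print(f,[project(p,mouth+k*n).round(1).tolist() for k in(0,8,46,74)])
    for P in ('paddle','lamp_plug'):
        try: print(P,boxes_of(p,P)[:3])
        except Exception as e: print(e)
c=out[1]['color'].copy()
cv2.imwrite('pics/w2.png',cv2.resize(c[100:330,170:450],None,fx=2.5,fy=2.5))
E
```

```text
t 5.4833 pos [481.4  11.4 198.7] q [-0.27  0.4   0.76  2.   -0.92  1.37  0.87] gap 94.2 F [-0.6  1.1  0.3] gf 0.0
offset [0.003 0.013 0.89 ] rot [-0.0005 -0.0001 -0.0005]
w1 [[[278.5, 185.8]], [[278.5, 187.0]], [[278.6, 193.7]], [[278.6, 199.6]]]
paddle [{'centre': [485.5, 70.4, 132.6], 'conf': 0.93}, {'centre': [316.5, 122.6, 29.4], 'conf': 0.86}, {'centre': [275.6, 278.1, 31.4], 'conf': 0.68}]
lamp_plug [{'centre': [457.6, -147.1, 3.9], 'conf': 0.67}, {'centre': [588.5, 52.9, 139.4], 'conf': 0.59}, {'centre': [482.7, 70.2, 133.7], 'conf': 0.34}]
w2 [[[278.5, 205.8]], [[278.6, 208.0]], [[278.8, 220.1]], [[279.0, 231.4]]]
paddle [{'centre': [314.0, 123.6, 29.7], 'conf': 0.95}, {'centre': [277.7, 280.6, 34.0], 'conf': 0.92}, {'centre': [487.5, 65.8, 131.8], 'conf': 0.82}]
lamp_plug [{'centre': [586.9, 55.5, 139.5], 'conf': 0.56}]
```

View pics/w2.png

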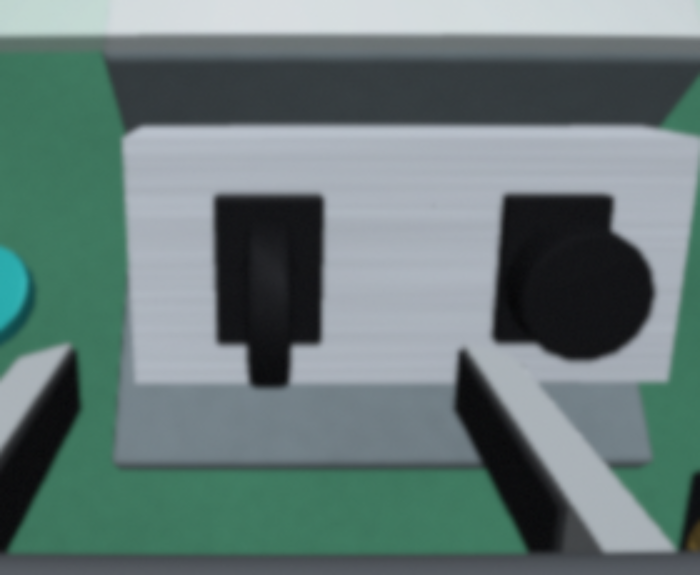

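The second view puts the flange at column 277.6, row 207.8 (predicted 278.6, 208.0), and the paddle sits at the mid-point of the fingers. The alignment holds, so I'll go straight in and grip.

{"api": "servo_tool", "payload": {"rot": [[0,0,0],[0,0,0],[0,0,0],[0,0,0],[0,0,0],[0,0,0],[0,0,0],[0,0,0]], "offset": [[0,0,0.2],[0,0,0.4],[0,0,0.6],[0,0,0.75],[0,0,0.85],[0,0,0.88],[0,0,0.88],[0,0,0.88]], "gripper": [1,1,1,1,1,1,1,1]}}

```text
t: 6.4
eef_pos: [485.6, 66.6, 131.8]
ee_rot: [0.687, 0.641, 0.25, -0.234]
ft_force: [-0.3, -0.7, 0.2]
finger_gap: 93.6
gripper_force: 0.0
```

{"api": "servo_tool", "payload": {"rot": [[0,0,0],[0,0,0],[0,0,0],[0,0,0],[0,0,0],[0,0,0],[0,0,0],[0,0,0]], "offset": [[0,0,0],[0,0,0],[0,0,0],[0,0,0],[0,0,0],[0,0,0],[0,0,0],[0,0,0]], "gripper": [0.5,0.4,0.3,0.2,0.2,0.2,0.2,0.2], "force": 10}}

```text
t: 7.07
eef_pos: [485.2, 67.2, 131.2]
ee_rot: [0.687, 0.642, 0.249, -0.234]
ft_force: [-0.4, -0.2, -0.1]
finger_gap: 44.3
gripper_force: 0.0
```

```bash
python3 - <<'E'
from plan import *
plan(mouth+27*n,RG)
E
```

```text
t 7.0667 pos [485.2  67.2 131.2] q [-0.32  0.49  0.68  2.07 -1.06  1.23  0.94] gap 44.3 F [-0.4 -0.2 -0.1] gf 0.0
offset [0.008 0.01  0.014] rot [-0.0001  0.     -0.0007]
```

{"api": "servo_tool", "payload": {"rot": [[0,0,0],[0,0,0],[0,0,0],[0,0,0],[0,0,0],[0,0,0],[0,0,0],[0,0,0]], "offset": [[0,0,0],[0,0,0],[0,0,0],[0,0,0],[0,0,0],[0,0,0],[0,0,0],[0,0,0]], "gripper": [0.2,0.1,0,0,0,0,0,0], "force": 10}}

```text
t: 7.73
eef_pos: [485.2, 67.3, 131.2]
ee_rot: [0.687, 0.642, 0.249, -0.234]
ft_force: [0.5, 0.0, -1.7]
finger_gap: 14.2
gripper_force: 10.0
```

{"api": "servo_tool", "payload": {"rot": [[0,0,0],[0,0,0],[0,0,0],[0,0,0],[0,0,0],[0,0,0]], "offset": [[0,0,0],[0,0,0],[0,0,0],[0,0,0],[0,0,0],[0,0,0]], "gripper": [0,0,0,0,0,0], "force": 34}}

```text
t: 8.23
eef_pos: [485.2, 67.3, 131.2]
ee_rot: [0.687, 0.642, 0.249, -0.234]
ft_force: [1.2, 1.1, -2.0]
finger_gap: 13.7
gripper_force: 34.0
```

{"api": "servo_tool", "payload": {"rot": [[0,0,0],[0,0,0],[0,0,0],[0,0,0],[0,0,0],[0,0,0]], "offset": [[0,0,-0.02],[0,0,-0.04],[0,0,-0.06],[0,0,-0.08],[0,0,-0.1],[0,0,-0.12]], "gripper": [0,0,0,0,0,0]}}

```text
t: 8.73
eef_pos: [484.1, 60.0, 140.0]
ee_rot: [0.686, 0.642, 0.249, -0.235]
ft_force: [1.3, 6.3, -10.5]
finger_gap: 14.1
gripper_force: 34.0
```

```bash
python3 - <<'E'
from plan import *
plan(np.array([485.2,67.3,131.2])+70*n,RG)
E
```

```text
t 8.7333 pos [484.1  60.  140. ] q [-0.31  0.48  0.69  2.07 -1.04  1.25  0.93] gap 14.1 F [  1.3   6.3 -10.5] gf 34.0
offset [-0.     0.005 -0.585] rot [-0.0006  0.     -0.0007]
```

Force is purely axial and the detent is being passed. I'll keep pulling.

{"api": "servo_tool", "payload": {"rot": [[0,0,0],[0,0,0],[0,0,0],[0,0,0],[0,0,0],[0,0,0],[0,0,0],[0,0,0],[0,0,0],[0,0,0]], "offset": [[0,0,-0.05],[0,0,-0.1],[0,0,-0.17],[0,0,-0.25],[0,0,-0.33],[0,0,-0.41],[0,0,-0.49],[0,0,-0.57],[0,0,-0.65],[0,0,-0.7]], "gripper": [0,0,0,0,0,0,0,0,0,0]}}

```text
t: 9.57
eef_pos: [481.9, 13.8, 194.9]
ee_rot: [0.687, 0.641, 0.25, -0.234]
ft_force: [0.4, 0.4, -2.1]
finger_gap: 13.9
gripper_force: 34.0
```

```bash
python3 - <<'E'
from plan import *
from cell import *
import cv2,pickle
s=telemetry.sense();p=capture('wrist');pickle.dump((s,p),open('w3.pkl','wb'))
cv2.imwrite('pics/w3.png',p['color'])
plan(np.array([485.2,67.3,131.2])+180*n,RG)
for c in ('top','scene'): print(boxes_of(capture(c),'tray'))
E
```

```text
t 9.6167 pos [482.1  13.4 195.2] q [-0.27  0.41  0.75  2.   -0.93  1.36  0.88] gap 13.8 F [ 0.3 -2.  -1.4] gf 34.0
offset [ 0.002 -0.003 -0.962] rot [ 0.0004  0.0001 -0.0007]
[{'centre': [639.2, -395.8, 26.1], 'conf': 0.53}]
[{'centre': [438.6, -214.4, 0.8], 'conf': 0.81}, {'centre': [269.2, -215.6, 1.7], 'conf': 0.56}]
```

View pics/w3.png

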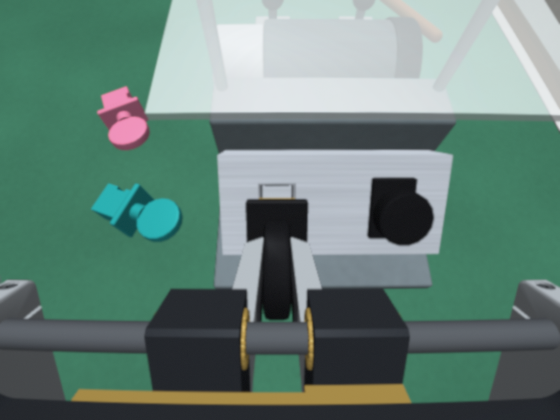

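The plug is out and held (flange at (277,220), empty socket at (276,190)), and the drum plug is still home. I'll back off further, then swing upright over the tray.

{"api": "servo_tool", "payload": {"rot": [[0,0,0],[0,0,0],[0,0,0],[0,0,0],[0,0,0],[0,0,0],[0,0,0]], "offset": [[0,0,-0.15],[0,0,-0.3],[0,0,-0.45],[0,0,-0.6],[0,0,-0.75],[0,0,-0.75],[0,0,-0.75]], "gripper": [0,0,0,0,0,0,0]}}

```text
t: 10.4
eef_pos: [478.8, -34.3, 252.2]
ee_rot: [0.687, 0.641, 0.25, -0.233]
ft_force: [0.7, 0.6, -2.3]
finger_gap: 13.8
gripper_force: 34.0
```

```bash
python3 - <<'E'
from plan import *
from h import *
import pickle
plan(np.array([462,-196,200.]),frame(np.array([0,0,-1.]),-my))
P=pickle.load(open('P.pkl','rb'))
a=P['scene']['color'][235:325,240:330]; b=P['top']['color'][180:260,290:370]
f=lambda i:cv2.resize(i,(400,400),interpolation=cv2.INTER_CUBIC)
cv2.imwrite('pics/tray.png',np.hstack([f(a),f(b)]))
E
```

```text
t 10.4 pos [478.8 -34.3 252.2] q [-0.22  0.36  0.8   1.91 -0.85  1.48  0.83] gap 13.8 F [ 0.7  0.6 -2.3] gf 34.0
offset [-1.58  -0.058 -0.644] rot [ 2.000e-04 -2.222e-01 -8.000e-04]
```

View pics/tray.png

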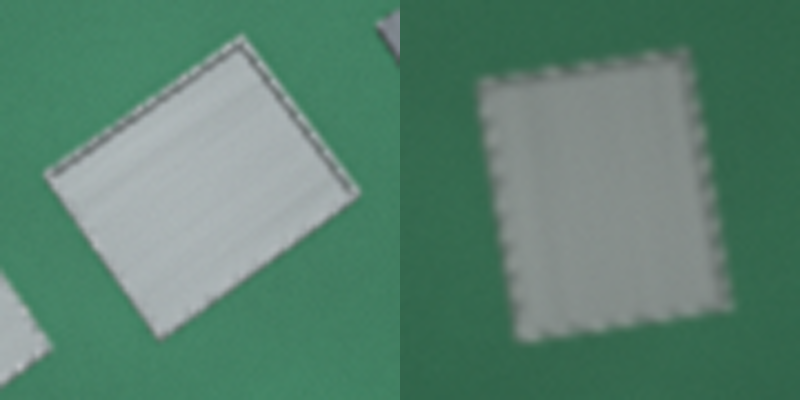

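Tray rim corners, scene crop: (243,36), (360,192), (160,338), (45,174). Top crop: (478,78), (688,50), (733,308), (519,340). I'll move partway and then compute.

{"api": "servo_tool", "payload": {"rot": [[0,-0.022,0],[0,-0.044,0],[0,-0.066,0],[0,-0.089,0],[0,-0.111,0],[0,-0.133,0],[0,-0.155,0],[0,-0.178,0],[0,-0.2,0],[0,-0.222,-0.0008],[0,-0.222,-0.0008],[0,-0.222,-0.0008]], "offset": [[-0.1,0,-0.07],[-0.2,0,-0.14],[-0.3,0,-0.21],[-0.4,0,-0.3],[-0.5,0,-0.4],[-0.6,0,-0.45],[-0.7,0,-0.5],[-0.8,-0.02,-0.6],[-0.9,-0.04,-0.64],[-1,-0.06,-0.64],[-1,-0.06,-0.64],[-1,-0.06,-0.64]], "gripper": [0,0,0,0,0,0,0,0,0,0,0,0]}}

```text
t: 11.4
eef_pos: [464.5, -149.0, 235.9]
ee_rot: [0.729, 0.685, 0.001, -0.002]
ft_force: [-0.1, -0.1, -0.7]
finger_gap: 13.6
gripper_force: 34.0
```

```bash
python3 - <<'E'
from plan import *
from h import *
import pickle
P=pickle.load(open('P.pkl','rb'))
S=[(243,36),(360,192),(160,338),(45,174)]; T=[(78,78),(288,50),(333,308),(119,340)]
g=lambda L,k,o:[((a+.5)/k-.5+o[0],(b+.5)/k-.5+o[1]) for a,b in L]
s=g(S,400/90,(240,235)); t=g(T,5,(290,180))
a=np.array([onz(P['scene'],u,22) for u in s]); b=np.array([onz(P['top'],u,22) for u in t])
for w in(a,b): print(w.round(0).tolist(),w.mean(0),[np.linalg.norm(w[i]-w[i-1]).round() for i in range(4)])
for u in s:
    w=onz(P['scene'],u,22); j=np.argmin(np.linalg.norm(b-w,axis=1)); print(tri([ray(P['scene'],u),ray(P['top'],t[j])]).round(1))
plan(np.append(((a+b)/2).mean(0)[:2],90),frame(np.array([0,0,-1.]),-my))
E
```

```text
[[529.0, -117.0, 22.0], [552.0, -243.0, 22.0], [395.0, -272.0, 22.0], [372.0, -146.0, 22.0]] [ 462.05977662 -194.65431997   22.        ] [np.float64(160.0), np.float64(128.0), np.float64(159.0), np.float64(129.0)]
[[530.0, -116.0, 22.0], [552.0, -244.0, 22.0], [395.0, -273.0, 22.0], [372.0, -144.0, 22.0]] [ 462.37638251 -194.24878395   22.        ] [np.float64(161.0), np.float64(130.0), np.float64(159.0), np.float64(131.0)]
[ 530.5 -116.2   17.5]
[ 551.3 -243.5   24.4]
[ 395.1 -272.5   24.3]
[ 372.3 -144.7   15.9]
t 11.4 pos [ 464.5 -149.   235.9] q [-0.6   0.21  0.97  1.93 -0.2   1.1   0.39] gap 13.6 F [-0.1 -0.1 -0.7] gf 34.0
offset [-0.461  0.008  1.457] rot [-0.0006 -0.0011  0.0009]
```

{"api": "servo_tool", "payload": {"rot": [[0,0,0],[-0.0006,-0.0011,0],[-0.0006,-0.0011,0],[-0.0006,-0.0011,0],[-0.0006,-0.0011,0],[-0.0006,-0.0011,0]], "offset": [[-0.2,0,0.2],[-0.4,0,0.45],[-0.46,0,0.7],[-0.46,0,0.9],[-0.46,0,1],[-0.46,0,1]], "gripper": [0,0,0,0,0,0]}}

```text
t: 11.9
eef_pos: [460.7, -196.2, 134.6]
ee_rot: [0.73, 0.683, -0.001, -0.0]
ft_force: [-0.0, -0.3, -3.2]
finger_gap: 13.6
gripper_force: 34.0
```

```bash
python3 - <<'E'
from plan import *
from cell import *
import cv2
plan(np.array([462.2,-194.5,72.7]),frame(np.array([0,0,-1.]),-my))
p=capture('wrist');cv2.imwrite('pics/w4.png',p['color'])
E
```

```text
t 11.9 pos [ 460.7 -196.2  134.6] q [-0.39  0.4   0.89  2.01 -0.39  0.91  0.64] gap 13.6 F [-0.  -0.3 -3.2] gf 34.0
offset [0.019 0.015 0.619] rot [-0.0006  0.0003 -0.0002]
```

View pics/w4.png

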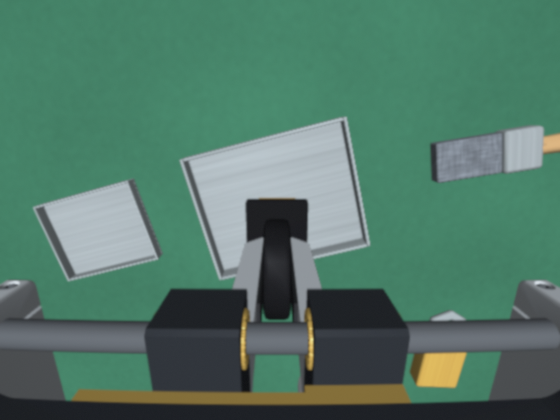

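The plug is over the large tray, and the flange is unchanged at (277,220), so it hasn't slipped. Lowering.

{"api": "servo_tool", "payload": {"rot": [[0,0,0],[0,0,0],[0,0,0],[0,0,0],[0,0,0],[0,0,0],[0,0,0],[0,0,0]], "offset": [[0.01,0.01,0.1],[0.02,0.015,0.2],[0.02,0.015,0.3],[0.02,0.015,0.4],[0.02,0.015,0.5],[0.02,0.015,0.55],[0.02,0.015,0.57],[0.02,0.015,0.57]], "gripper": [0,0,0,0,0,0,0,0]}}

```text
t: 12.62
eef_pos: [463.1, -194.7, 78.8]
ee_rot: [0.73, 0.684, -0.001, 0.001]
ft_force: [0.1, -0.4, -2.0]
finger_gap: 13.7
gripper_force: 34.0
```

{"api": "servo_tool", "payload": {"rot": [[0,0,0],[0,0,0],[0,0,0],[0,0,0]], "offset": [[0,0,0.01],[0,0,0.02],[0,0,0.03],[0,0,0.03]], "gripper": [0,0,0,0]}}

```text
t: 12.95
eef_pos: [463.4, -194.6, 76.2]
ee_rot: [0.73, 0.684, -0.0, 0.001]
ft_force: [0.5, 0.2, -1.9]
finger_gap: 13.9
gripper_force: 34.0
```

{"api": "servo_tool", "payload": {"rot": [[0,0,0],[0,0,0],[0,0,0],[0,0,0],[0,0,0]], "offset": [[0,0,0.005],[0,0,0.01],[0,0,0.015],[0,0,0.02],[0,0,0.02]], "gripper": [0,0,0,0,0]}}

```text
t: 13.37
eef_pos: [463.3, -194.6, 74.1]
ee_rot: [0.73, 0.684, -0.001, 0.001]
ft_force: [0.5, -0.6, -1.9]
finger_gap: 13.7
gripper_force: 34.0
```

{"api": "servo_tool", "payload": {"rot": [[0,0,0],[0,0,0],[0,0,0],[0,0,0]], "offset": [[0,0,0.005],[0,0,0.01],[0,0,0.015],[0,0,0.015]], "gripper": [0,0,0,0]}}

```text
t: 13.7
eef_pos: [463.3, -194.6, 72.6]
ee_rot: [0.73, 0.684, -0.001, 0.001]
ft_force: [-0.5, 0.5, -2.7]
finger_gap: 14.0
gripper_force: 34.0
```

{"api": "servo_tool", "payload": {"rot": [[0,0,0],[0,0,0],[0,0,0],[0,0,0]], "offset": [[0,0,0.005],[0,0,0.01],[0,0,0.01],[0,0,0.01]], "gripper": [0,0,0,0]}}

```text
t: 14.03
eef_pos: [463.4, -194.7, 72.0]
ee_rot: [0.73, 0.684, -0.0, 0.001]
ft_force: [-1.1, 0.4, 7.3]
finger_gap: 13.9
gripper_force: 34.0
```

{"api": "servo_tool", "payload": {"rot": [[0,0,0],[0,0,0],[0,0,0]], "offset": [[0,0,0.005],[0,0,0.005],[0,0,0.005]], "gripper": [0,0,0]}}

```text
t: 14.28
eef_pos: [463.5, -194.8, 72.0]
ee_rot: [0.73, 0.684, -0.0, 0.001]
ft_force: [-5.6, 2.3, 21.6]
finger_gap: 13.7
gripper_force: 34.0
```

{"api": "servo_tool", "payload": {"rot": [[0,0,0],[0,0,0],[0,0,0]], "offset": [[0,0,-0.005],[0,0,-0.005],[0,0,-0.005]], "gripper": [0,0,0]}}

```text
t: 14.53
eef_pos: [463.4, -194.7, 72.0]
ee_rot: [0.73, 0.684, -0.0, 0.001]
ft_force: [-2.5, 1.3, 9.9]
finger_gap: 13.7
gripper_force: 34.0
```

{"api": "servo_tool", "payload": {"rot": [[0,0,0],[0,0,0],[0,0,0]], "offset": [[0,0,0],[0,0,0],[0,0,0]], "gripper": [0,0,0], "force": 8}}

```text
t: 14.78
eef_pos: [463.5, -194.8, 72.0]
ee_rot: [0.73, 0.684, -0.0, 0.001]
ft_force: [-2.6, -0.0, 8.7]
finger_gap: 13.7
gripper_force: 8.0
```

{"api": "servo_tool", "payload": {"rot": [[0,0,0],[0,0,0],[0,0,0],[0,0,0],[0,0,0],[0,0,0],[0,0,0],[0,0,0]], "offset": [[0,0,0],[0,0,0],[0,0,0],[0,0,0],[0,0,0],[0,0,0],[0,0,0],[0,0,0]], "gripper": [0.2,0.3,0.4,0.5,0.6,0.7,0.7,0.7]}}

```text
t: 15.45
eef_pos: [463.3, -194.6, 71.7]
ee_rot: [0.73, 0.684, -0.001, 0.001]
ft_force: [-0.7, -0.3, -0.5]
finger_gap: 62.3
gripper_force: 0.0
```

{"api": "servo_tool", "payload": {"rot": [[0,0,0],[0,0,0],[0,0,0],[0,0,0],[0,0,0],[0,0,0],[0,0,0]], "offset": [[0,0,-0.15],[0,0,-0.35],[0,0,-0.6],[0,0,-0.8],[0,0,-1],[0,0,-1],[0,0,-1]], "gripper": [0.7,0.7,0.7,0.7,0.7,0.7,0.7]}}

```text
t: 16.03
eef_pos: [463.7, -194.2, 172.2]
ee_rot: [0.729, 0.684, 0.0, 0.002]
ft_force: [0.1, 0.7, -0.1]
finger_gap: 65.8
gripper_force: 0.0
```

```bash
python3 - <<'E'
from plan import *
from cell import *
import cv2
p=capture('wrist');q=capture('scene')
cv2.imwrite('pics/end.png',np.hstack([cv2.resize(p['color'],(400,300)),cv2.resize(q['color'][80:330,150:400],(400,300))]))
s=telemetry.sense();print(s['t'],s['eef_pos'],s['ft_force'],s['finger_gap'])
for c in('lamp_plug','brush','oil','padlock'): print(c,boxes_of(q,c)[:2])
E
```

```text
16.1333 [ 462.93854044 -194.0640351   170.99762495] [ 0.12139248 -0.10189966 -0.68318428] 65.84305042276124
lamp_plug [{'centre': [594.6, 58.0, 137.1], 'conf': 0.69}]
brush [{'centre': [692.0, -159.0, 14.3], 'conf': 0.94}]
oil [{'centre': [489.9, -433.5, 103.0], 'conf': 0.87}]
padlock [{'centre': [636.4, -396.6, 22.5], 'conf': 0.66}]
```

View pics/end.png

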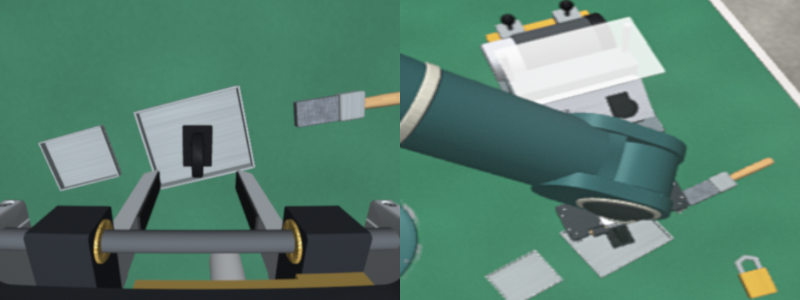

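The plug stands upright mid-tray (about (197,145) in the left panel) and is released, and nothing else has been disturbed. Handing in.

```bash
python3 -c "
from cell import workorder
print(workorder.hand_in())"
```

```text
the job is handed in; nothing more can be done
None
```

The safety plug is pulled and stands upright and released near the middle of the larger tray, the drum-knob plug looked fully home in the last picture, no bystander moved noticeably, and I handed the job in at about 16 s; no verdict came back.

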